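Punch the drill spot on a bracket blank at the dormitory desk

TASK

Take the spring-loaded centre punch from its wooden stand, set its point in the shallow dimple where the lines cross on the bracket blank, and press straight down, smoothly, just until you feel its hidden spring snap; do not lean on it hard before or after the snap, and never set it off anywhere else. Then put the punch back upright in its hole in the stand, collar resting on the wood, let go, and leave the other things on the desk where they are.

Things in the scene. Friction and masses are not known exactly. Their poses are not given: they have to be found in the camera images.
- punch: Steel centre punch, 0.18 kg, upright in the stand. Origin on its axis under the dark collar; z up the axis. Collar 28 mm wide, from 0 to 6 mm above the origin; above it the round grip, 19 mm wide, 6 to 58 mm, and a cap to 65 mm: grasp here from above (fingertips may bear on the collar). Below the origin the barrel, 15 mm wide, to 28 mm, tapering to 10 mm at 36 mm. A thin pin sticks out of it.
- punch_nose (a point): Barrel's lower end, on the punch's axis, 36 mm below its origin. From it the pin, 5 mm wide, round-ended, sticks out 14 mm. Pressed, the pin gives way from the first touch, the push growing by 1.5 to 2 N per mm to about 12 N at 8 to 9 mm, where the punch snaps. A push of more than 18 N on the blank spoils it.
- punch_snap (a joint): Hidden catch of the punch, m: 0 while set, creeping to about 0.003 as the load grows, 0.005 to 0.006 once snapped and still pressed, 0 again when lifted off (it resets itself); noisy, with an offset of up to 0.0005. At the snap the pin gives way by 2 to 3 mm and the push falls by 3 N or more within 1 mm of pressing; some 3 mm further, the push rising again, the pin stands hard against its stop.
- blank: Aluminium bracket blank, 120 x 70 x 6 mm, screwed with packing under it on a plywood board 150 x 110 x 20 mm fixed to the desk. Origin under the board's centre; x along the length, z up. The packing's thickness differs and is not measured: the blank's flat top lies 26 to 40 mm above the desk. Screw heads, 12 mm wide, 3.5 mm high, at (-45, 20), (-45, -20), (48, -22) mm.
- spot (a point): Point on the axis of the drill spot, a round dimple where the drawn lines cross, at (15, 8) mm in the blank's frame; its height is only that of the lowest blank, 26 mm above the desk: the real top lies 0 to 14 mm higher, feel for it. The dimple is 8 mm wide and 3 mm deep with steep sides and a flat floor; a pin dragged lightly over the flat drops into it.
- stand: Wooden stand, 56 mm (x) by 100 mm (y), 64 mm high, fixed to the desk. Origin under its centre. Beside the punch a small fixed steel key sticks up 20 mm from the top at (0, -24) mm, its short arm pointing to the stand's +x. Grasping the punch with the fingers closing along the stand's x keeps clear of it.
- stand_hole (a point): Centre of the mouth of the punch's hole, on the stand's top, 64 mm above the desk, at (0, 20) mm in the stand's frame; the hole is 20 mm wide and 58 mm deep, upright. With the punch home, its origin is at this point.
- timer: White desk timer, 30 x 62 x 62 mm, loose bystander; origin under its centre.
- eraser: White eraser in a paper sleeve, 45 x 22 x 12 mm, loose bystander; origin under its centre.
- screwbox: Small grey box of screws, 50 x 35 x 18 mm, loose bystander; origin under its centre.
- mug: White mug, 80 mm wide, 95 mm high, loose bystander; origin under its centre.
- flask: Drinking bottle, 66 mm wide, 200 mm high, loose bystander; origin under its centre.
- book: Thick closed book, 150 x 210 x 36 mm, loose bystander; origin under its centre.
There are look-alikes about, which are no part of the job. Several things have the shape of the punch; the one meant has the colours described above.

How it is judged (in metres and radians):
On the way, in this order (a step that is already met when the one before it is completed fails the run):
1. the punch is lifted out of the stand (z of punch in the frame of stand_hole above 0.05 m), for 0.05 s.
2. the punch has snapped in the drill spot, standing upright (value of joint punch_snap above 0.0042 m and horizontal distance between punch_nose and spot below 0.0035 m and angle between punch's own z axis and vertical below 0.12 rad and contact force between punch and blank above 0.5 N), for 0.05 s.
3. the punch stands in its hole again (horizontal distance between punch and stand_hole below 0.004 m and z of punch in the frame of stand_hole between -0.003 and 0.003 m and angle between punch's own z axis and vertical below 0.06 rad), for 0.1 s.
At the end, for the whole second after the job is handed in: The punch stands at rest in its hole in the stand, released: its collar's underside within 3 mm of the stand's top, within 4 mm of the hole's centre, tilted under 0.06 rad, its catch reset (all of step 3 and linear speed of punch below 0.02 m/s and value of joint punch_snap below 0.001 m); the robot touches nothing.
It fails at once if the punch pushes on the blank with more than 18 N (contact force between punch and blank above 18 N).
It fails at once if the punch is set off away from the drill spot (its nose more than 5 mm aside of it) (value of joint punch_snap above 0.0042 m and horizontal distance between punch_nose and spot above 0.005 m).
It fails at once if the punch is set off while leaning more than 0.17 rad (value of joint punch_snap above 0.0042 m and angle between punch's own z axis and vertical above 0.17 rad).
It fails at once if a bystander is moved by more than 25 mm (distance of any of timer, eraser, screwbox, mug, flask, book from where it was at the start of the episode above 0.025 m).
It also fails if it takes over 64 s, if anything falls off the work surface, if the arm or the gripper's body presses on something with over 40 N, if the wrist force passes 120 N, or if a joint passes its speed limit or range.

ROBOT

A 6-joint arm with a two-finger parallel gripper is mounted at the origin on the work surface. World frame = base frame: x ahead of the robot, y to its left, z up, the work surface at z = 0. Lengths are in mm, angles in rad, forces in N, time in s.
With the tool pointing down it reaches from about 425 to 925 mm from the base axis. Payload 12.5 kg.
Tool frame: the origin (TCP) lies midway between the tips of the shut fingers; the grasp point (between the pads) lies 19 mm behind it; z points along the fingers, y is the direction in which the jaws open and shut (so a half turn about z gives the same grasp; the last joint's range is limited). The gripper opens to 85 mm and grips with 20 to 120 N. Pads are 22 mm wide; open, the fingers measure 114 mm over their backs; the gripper's body (76 mm by 85 mm) begins 54 mm behind the grasp point. The pads swing forward as they close: fully open they stand 13 mm farther back than shut.
Start: joints at [-1.331, 0.491, 1.559, -0, 1.092, -0.106], TCP at [211.866, -588.011, 231.327] pointing down, gripper open.
Joint ranges: [-3.1, 3.1], [-0.84, 2.19], [0.05, 2.79], [-1.13, 4.28], [0.06, 2.93], [-2.69, 2.69]. Speed limits (rad/s): [2.22, 2.22, 2.79, 3.14, 3.14, 3.14].

INTERFACE

Orientations are given as a 3x3 rotation matrix whose columns are the frame's x, y, z axes.
In Python, from plant import robot, effector, inverse_kinematics, cams, monitor gives the robot as it stands. The module is installed in compiled form; this text tells all that it offers. Calls block until the motion is done:
- robot.move_ptp(position, orientation): joint-space move of the TCP to a pose.
- robot.move_l(position, v=150, rot=None): straight line of the TCP; rot=None keeps the orientation; v is the mean speed in mm/s.
- robot.goto_joints(angles): joint-space move.
- effector.move_gripper(opening, grasp_force=None): opening from 0.0 (shut) to 1.0 (fully open); grasp_force is the grip in N (None keeps the last); returns when the fingers have stopped.
- robot.wait(seconds).
- inverse_kinematics(position, orientation): joint angles nearest the present ones, or None.
- cams.grab_frame(name): name is "scene" or "top" or "wrist"; returns a dict with "pixels" (420x560x3 uint8, red, green, blue), "depth" (420x560 float32, mm along the optical axis (not along the pixel's ray), 0 where there is no reading), "K" (3x3 intrinsics, pixels), "k1" (the pictures are not rectified: a ray, as slopes to the right and down, at radius r is drawn at 1 + k1 r^2 times it, then the intrinsics apply), "xyz" and "orientation" of the camera in the world; the wrist camera has in their place "mount" (4x4, takes a point from camera to tool coordinates, whose origin is the TCP and whose axes are the flange's). Camera axes: x right, y down, z forward; pixel columns grow to the right and rows downward; lengths in mm; the calibration is good to about 2 mm. A picture is of the moment at which its call begins: read the wrist's pose just before it.
A pose or a line that the arm cannot do raises robot.MotionError and nothing moves.
- robot.close_job(): hands the job in, once; it reports no verdict.
Trained networks look in a picture, given as the dict that the camera call returned (one of the last four; its "shot" number tells which), for a name from the list of things; names that differ only in an ending like _2 or _b are one class to them, and where a whole thing is asked for, a point or a joint stands for the part that bears it (a point fixed in the world has none). Each returns a list of dicts, best first, with "p" (0 to 1); they miss things now and then, are a little off and sometimes report something else, mostly with a low value. They report only what shows in the picture. A call takes as long as a camera call. They do not tell look-alikes from the thing itself.
- cams.recognise(picture, query): "extent" ([centre column, centre row, width, height] in pixels, round what is visible of it).
- cams.outline_of(picture, query): "pixels" (420x560 bool, what is visible of it) and "extent" ([centre column, centre row, width, height] in pixels, round what is visible of it).
- cams.pinpoint(picture, query): "at" ([column, row] in pixels: a listed point, or the origin of a listed thing).
Readings, each from a call of its own:
- monitor.read_time(): time.
- monitor.read_joint_pos(): joint angles.
- monitor.read_joint_vel(): joint speeds.
- monitor.read_joint_torque(): joint torques, N m.
- monitor.read_eef_pos(): TCP position.
- monitor.read_tool_rot(): TCP orientation.
- monitor.read_force(): force on the tool from outside, world axes, zero at the start.
- monitor.read_wrist_torque(): the same for the moment, N m.
- monitor.read_finger_gap(): opening from 0.0 (shut) to 1.0 (fully open).
Only numpy, scipy, OpenCV 4.12 (cv2) and the standard library are available. Lean on these libraries where they do the work, as an engineer would, in place of code of your own. Each camera call takes 0.05 s, during which the arm holds its last target.

## Working session

There is one attempt and no reset: what is moved stays moved. The work goes in short steps, each a Python script; the robot and the scene stay as the last script left them, time stands still between calls to the robot, and variables do not carry over. Pictures are saved under pics/ and viewed, and the job is handed in when it is done.

```bash
mkdir -p pics; ls; cat > h.py <<'E'
import numpy as np, cv2
from plant import robot, effector, inverse_kinematics, cams, monitor
def save(f,n,crop=None,scale=1):
    im=f["pixels"][:,:,::-1].copy()
    if crop: im=im[crop[1]:crop[3],crop[0]:crop[2]]
    if scale!=1: im=cv2.resize(im,None,fx=scale,fy=scale,interpolation=cv2.INTER_CUBIC)
    cv2.imwrite(f"pics/{n}.png",im)
def pose(f,eef=None,R=None):
    if "mount" in f:
        T=np.eye(4);T[:3,:3]=R;T[:3,3]=eef;T=T@np.array(f["mount"]);return T[:3,3],T[:3,:3]
    return np.array(f["xyz"]),np.array(f["orientation"])
def ray(f,uv):
    K=np.array(f["K"]);x=(uv[0]-K[0,2])/K[0,0];y=(uv[1]-K[1,2])/K[1,1]
    k=f["k1"];rd=np.hypot(x,y);r=rd
    for _ in range(20): r=rd/(1+k*r*r)
    s=r/rd if rd>0 else 1
    return np.array([x*s,y*s,1.])
def at_z(f,uv,z,eef=None,R=None):
    p,O=pose(f,eef,R);d=O@ray(f,uv);return p+d*(z-p[2])/d[2]
def at_depth(f,uv,eef=None,R=None,w=1):
    u,v=int(round(uv[0])),int(round(uv[1]));D=f["depth"][max(0,v-w):v+w+1,max(0,u-w):u+w+1];D=D[D>0]
    if len(D)==0:return None
    p,O=pose(f,eef,R);return p+O@(ray(f,uv)*np.median(D))
def proj(f,P,eef=None,R=None):
    p,O=pose(f,eef,R);c=O.T@(np.array(P)-p);x,y=c[0]/c[2],c[1]/c[2];s=1+f["k1"]*(x*x+y*y);K=np.array(f["K"])
    return np.array([K[0,0]*x*s+K[0,2],K[1,1]*y*s+K[1,2]])
E
cat > a.py <<'E'
from h import *
np.set_printoptions(precision=1,suppress=True)
print(monitor.read_time())
for n in ("scene","top"):
    f=cams.grab_frame(n);save(f,n+"0");print(n,f["xyz"],f["k1"],f["K"][0])
    for q in ("punch","stand","blank"):
        for d in cams.recognise(f,q)[:4]:
            e=d["extent"];print(q,round(d["p"],2),np.array(e),at_depth(f,e[:2]))
    for q in ("punch","punch_nose","spot","stand_hole"):
        for d in cams.pinpoint(f,q)[:4]: print("pt",q,round(d["p"],2),np.array(d["at"]),at_depth(f,d["at"]))
print(monitor.read_time(),monitor.read_force())
E
python3 a.py
```

```text
pics
0.0
scene [1272.3  534.3  606.7] -0.08503259469848204 [387.4   0.  277. ]
punch 0.67 [363.6 219.4   9.1  38.1] [526.  324.8  73.7]
punch 0.64 [335.  196.4  10.2  24.1] [512.  240.5 101.7]
stand 0.61 [328.3 214.   45.4  45.2] [528.8 234.8  56.8]
stand 0.6 [335.4 196.3  11.5  25.7] [511.3 241.2 101.9]
blank 0.8 [201.7 174.   57.5  28.4] [ 510.6 -195.5   31.1]
pt punch 0.85 [363.1 223.3] [525.4 325.1  61.9]
pt punch 0.55 [335.  205.1] [509.5 242.2  75.4]
pt punch_nose 0.72 [337.8 219.2] [529.5 261.6  51.7]
pt punch_nose 0.52 [362.2 235.7] [521.7 327.3  22.6]
pt punch_nose 0.27 [333.  206.1] [511.7 238.1  72.1]
pt spot 0.27 [135.5 235.5] [881.9 -51.1  99.6]
pt stand_hole 0.83 [331.9 207.4] [514.3 236.6  69.1]
pt stand_hole 0.66 [227.1 224. ] [790.3 127.  144.7]
top [ 361.8  147.3 1235.1] -0.20444972242541054 [544.5   0.  283.7]
punch 0.42 [196.4 267.1  11.9  11.9] [507.3 318.9 110.3]
stand 0.86 [245.3 274.1  46.   30.9] [487.2 221.5  63.3]
blank 0.69 [346.6 267.   19.5  17.4] [483.7  -4.1  11.7]
blank 0.56 [439.9 258.4  56.8  70.2] [ 475.3 -213.3   38.9]
pt punch 0.72 [234.9 272. ] [489.1 239.8 107.8]
pt punch 0.49 [198.1 266.6] [509.1 316.5 101.9]
pt punch_nose 0.16 [237.4 266.5] [498.1 232.3 123.7]
pt spot 0.74 [441.3 249.8] [ 494.  -219.2   40.4]
pt stand_hole 0.7 [239.  269.4] [493.3 230.6 110.8]
0.8 [-0.2 -0.   1.7]
```

```bash
python3 - <<'E'
import cv2
a=cv2.imread('pics/scene0.png');b=cv2.imread('pics/top0.png')
cv2.imwrite('pics/scene0c.png',cv2.resize(a[140:260,300:400],None,fx=5,fy=5,interpolation=cv2.INTER_CUBIC))
cv2.imwrite('pics/top0c.png',cv2.resize(b[210:310,170:490],None,fx=2.5,fy=2.5,interpolation=cv2.INTER_CUBIC))
E
```

```text
(no output)
```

View pics/scene0.png

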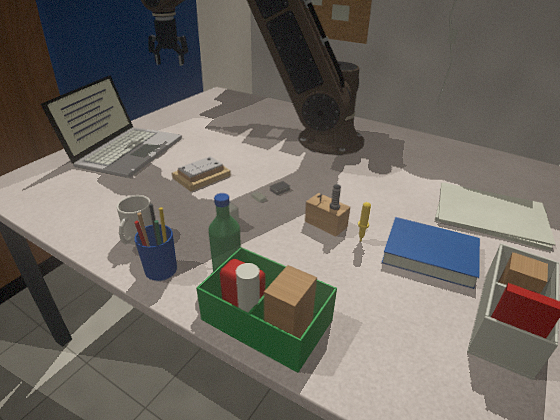

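View pics/top0.png

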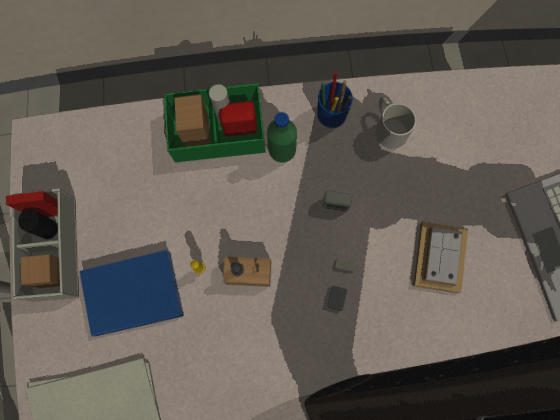

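View pics/scene0c.png

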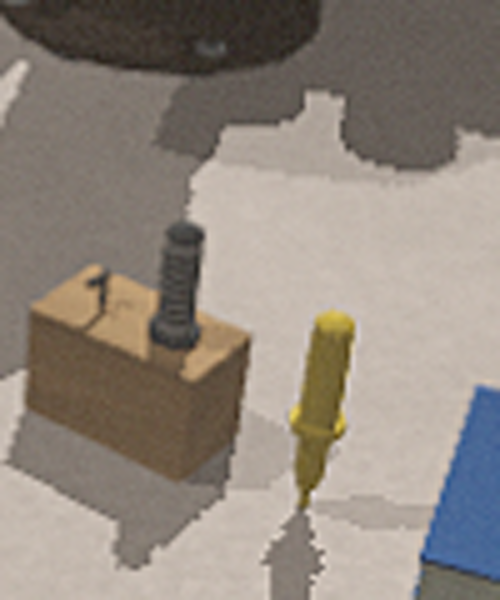

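View pics/top0c.png

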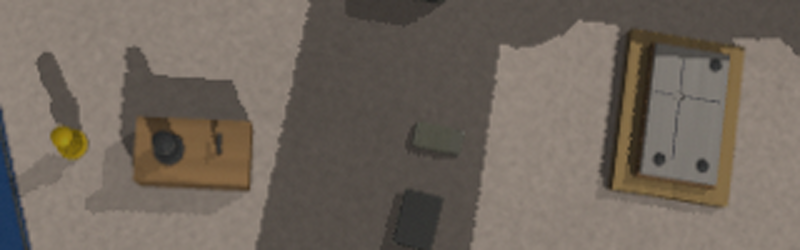

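Candidates for the punch: the grey one with the dark collar in the wooden stand (scene 335,197; top 237,268), and a yellow look-alike standing beside it (scene 363,219; top 198,267). By description it is the grey one in the stand, and the crop shows dark collar and grip. Blank: the two-screw end points towards the robot, so blank x ≈ world +x, and the cross is at top (442,249). Next I look with the wrist camera, at the blank first since it is on the way.

```bash
cat > b.py <<'E'
from h import *
import pickle
np.set_printoptions(precision=2,suppress=True)
print(monitor.read_tool_rot())
f=cams.grab_frame("wrist");print(np.array(f["mount"]),f["K"][0],f["k1"])
R0=np.array([[0,1,0],[1,0,0],[0,0,-1.]]); R1=np.array([[0,-1,0],[-1,0,0],[0,0,-1.]])
for P in ([494,-219,220],[490,240,220]):
    for R in (R0,R1): print(P,inverse_kinematics(P,R))
E
python3 b.py
```

```text
[[ 0.94  0.34  0.  ]
 [ 0.34 -0.94 -0.  ]
 [-0.    0.   -1.  ]]
[[  -0.     -0.95   -0.32   83.74]
 [   1.     -0.     -0.     -0.45]
 [  -0.     -0.32    0.95 -142.89]
 [   0.      0.      0.      1.  ]] [357.63   0.   279.77] -0.06104693247317917
[494, -219, 220] [-0.54  0.38  1.78 -0.    0.98 -0.54]
[494, -219, 220] [-0.54  0.38  1.78 -0.    0.98  2.6 ]
[490, 240, 220] [ 0.33  0.39  1.77 -0.    0.98  0.33]
[490, 240, 220] None
```

```bash
cat > c.py <<'E'
from h import *
import pickle
np.set_printoptions(precision=1,suppress=True)
R0=np.array([[0,1,0],[1,0,0],[0,0,-1.]])
for nm,P,qs,pts in (("bl",[494,-219,190],["blank"],["spot"]),("st",[490,240,210],["punch","stand"],["punch","stand_hole"])):
    robot.move_ptp(P,R0)
    robot.wait(0.3)
    e=monitor.read_eef_pos();R=monitor.read_tool_rot();f=cams.grab_frame("wrist");save(f,"w_"+nm)
    pickle.dump((f,e,R),open(nm+".pkl","wb"));print(e,monitor.read_time(),monitor.read_force())
    for q in qs:
        for d in cams.recognise(f,q)[:3]: print(q,round(d["p"],2),np.array(d["extent"]))
    for q in pts:
        for d in cams.pinpoint(f,q)[:3]: print("pt",q,round(d["p"],2),np.array(d["at"]),at_depth(f,d["at"],e,R),at_z(f,d["at"],64 if nm=="st" else 34,e,R))
E
python3 c.py
```

```text
[ 493.9 -219.4  190. ] 2.9083 [ 0.4 -0.4 -0. ]
blank 0.61 [272.9 179.9 189.9 156. ]
pt spot 0.97 [289.  181.4] [ 502.1 -214.5   40.8] [ 502.3 -216.4   34. ]
[490.2 239.5 210. ] 5.0417 [-0.1 -0.5 -0.2]
punch 0.84 [293.7 202.2  34.4  54.5]
punch 0.59 [316.6  82.2  40.5  37.3]
stand 0.93 [290.2 203.9  79.7 125.5]
pt punch 0.77 [293.1 189. ] [500.6 248.2  96.4] [501.9 238.7  64. ]
pt punch 0.7 [314.   83.2] [512.6 323.5 113.9] [517.1 323.6  64. ]
pt stand_hole 0.75 [293.7 189.8] [501.  248.3  99. ] [502.4 238.   64. ]
```

View pics/w_bl.png

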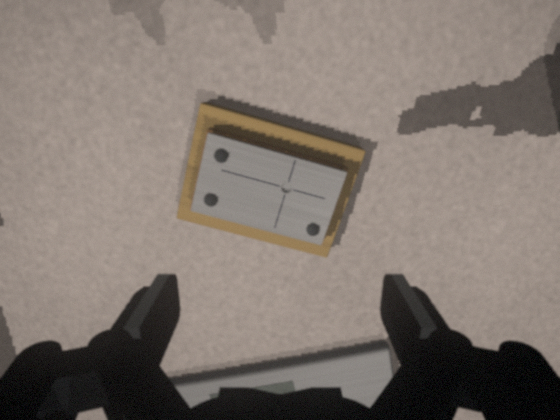

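View pics/w_st.png

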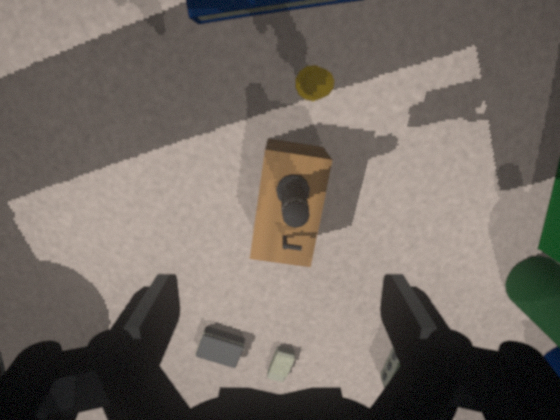

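```bash
cat > d.py <<'E'
from h import *
import pickle
np.set_printoptions(precision=1,suppress=True)
f,e,R=pickle.load(open("bl.pkl","rb"));save(f,"w_blc",(170,90,380,270),3.5)
f,e,R=pickle.load(open("st.pkl","rb"));save(f,"w_stc",(235,125,345,280),3.8)
E
python3 d.py
```

```text
(no output)
```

View pics/w_blc.png

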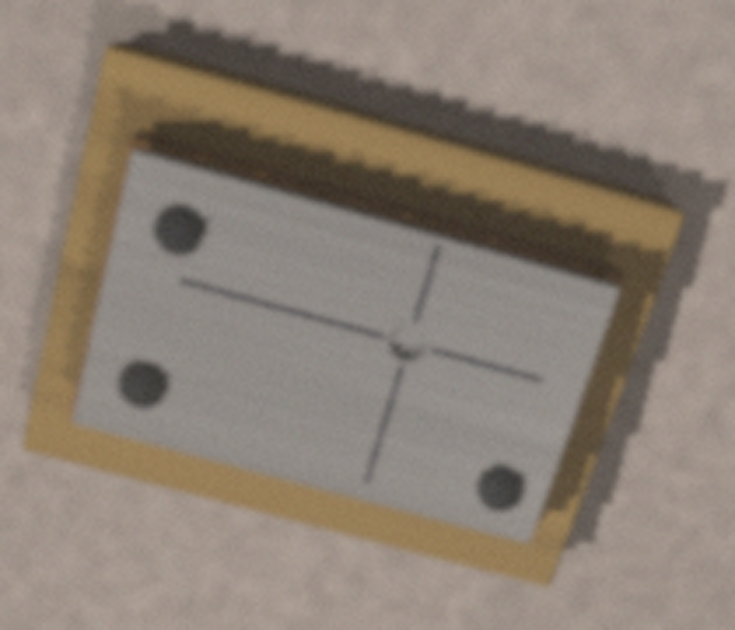

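View pics/w_stc.png

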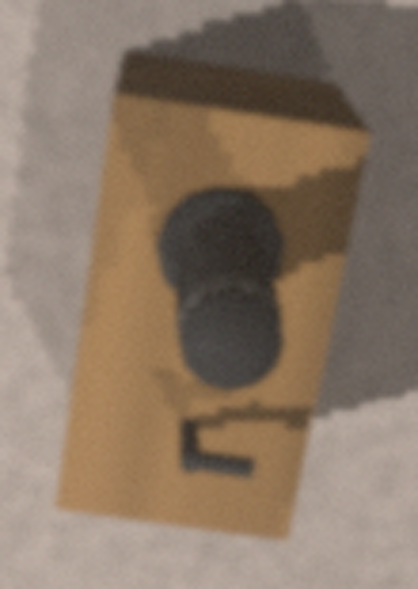

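```bash
cat > d2.py <<'E'
from h import *
import pickle
from scipy.optimize import least_squares
np.set_printoptions(precision=2,suppress=True)
f,e,R=pickle.load(open("bl.pkl","rb"))
c=lambda u,v:((u+.5)/3.5+170-.5,(v+.5)/3.5+90-.5)
px=np.array([c(180,229),c(143,384),c(500,488),c(407,341),c(132,148),c(620,284),c(532,542),c(76,428)])
loc=np.array([(-45,20,3.5),(-45,-20,3.5),(48,-22,3.5),(15,8,0),(-60,35,0),(60,35,0),(60,-35,0),(-60,-35,0)],float)
def P(q): 
    a=q[2];return np.c_[q[0]+loc[:,0]*np.cos(a)-loc[:,1]*np.sin(a),q[1]+loc[:,0]*np.sin(a)+loc[:,1]*np.cos(a),q[3]+loc[:,2]]
def res(q): return (np.array([proj(f,p,e,R) for p in P(q)])-px).ravel()
s=least_squares(res,[485,-215,0,34],loss="soft_l1");print("blank",s.x,"spot",P(s.x)[3]);print(res(s.x).reshape(-1,2))
for uv in ((240,180),(270,200),(300,215),(310,180)): print(at_depth(f,uv,e,R,2))
# board corners z=20
pb=np.array([c(111,47),c(682,210),c(552,583),c(27,448)])
B=np.array([(-75,55),(75,55),(75,-55),(-75,-55)],float)
W=np.array([at_z(f,u,20,e,R) for u in pb]);print(W,W.mean(0),[np.linalg.norm(W[i]-W[(i+1)%4]) for i in range(4)])
print("top at 35", [at_z(f,c(407,341),z,e,R) for z in (30,35,40)])
f,e,R=pickle.load(open("st.pkl","rb"))
c=lambda u,v:((u+.5)/3.8+235-.5,(v+.5)/3.8+125-.5)
W=np.array([at_z(f,c(*u),64,e,R) for u in ((118,93),(371,131),(288,538),(57,507))]);print(W,W.mean(0),[np.linalg.norm(W[i]-W[(i+1)%4]) for i in range(4)])
print("collar",at_z(f,c(221,247),70,e,R),at_z(f,c(221,247),67,e,R),"cap",at_z(f,c(229,336),129,e,R))
y=(W[0]-W[3]+W[1]-W[2]);y/=np.linalg.norm(y);print(np.arctan2(-y[0],y[1]),W.mean(0)+20*y)
E
python3 d2.py
```

```text
blank [ 483.61 -223.43   -0.28   38.76] spot [ 500.22 -219.81   38.76]
[[-0.44  0.37]
 [-0.14  0.61]
 [ 0.82  0.18]
 [ 0.72 -0.3 ]
 [ 0.16  0.35]
 [-0.07  0.29]
 [-0.33 -0.65]
 [-0.52 -1.94]]
[ 460.74 -213.34   40.41]
[ 485.93 -231.16   40.38]
[ 512.01 -245.15   39.89]
[ 519.92 -213.52   40.01]
[[ 427.85 -151.17   20.  ]
 [ 569.14 -191.15   20.  ]
 [ 540.64 -295.48   20.  ]
 [ 397.97 -255.15   20.  ]] [ 483.9  -223.24   20.  ] [np.float64(146.83365798370693), np.float64(108.15866375047966), np.float64(148.26140593859995), np.float64(108.19193853278468)]
top at 35 [array([ 499.76, -222.6 ,   30.  ]), array([ 499.67, -221.16,   35.  ]), array([ 499.59, -219.73,   40.  ])]
[[479.28 272.45  64.  ]
 [533.73 264.21  64.  ]
 [518.46 165.68  64.  ]
 [463.46 174.01  64.  ]] [498.73 219.09  64.  ] [np.float64(55.07131513744176), np.float64(99.70301989486845), np.float64(55.61967603342745), np.float64(99.69941836494134)]
collar [501.4  239.92  70.  ] [501.52 239.03  67.  ] cap [500.76 241.04 129.  ]
-0.15650971863826302 [501.85 238.84  64.  ]
```

Everything agrees to about 1 mm: stand 55 x 99.7 mm, collar and cap both at about (501.3, 239.9), stand yaw −0.157, spot about (500, −220), top about 40. Now the grasp.

```bash
cat > g.py <<'E'
from h import *
np.set_printoptions(precision=2,suppress=True)
a=-0.157
Rg=np.c_[[-np.sin(a),np.cos(a),0],[np.cos(a),np.sin(a),0],[0,0,-1.]]
x,y=501.2,239.7
robot.move_ptp([x,y,180],Rg)
effector.move_gripper(0.7,60)
robot.wait(.2);e=monitor.read_eef_pos();R=monitor.read_tool_rot();f=cams.grab_frame("wrist");save(f,"w_pre")
for d in cams.pinpoint(f,"punch")[:2]: print(d["p"],np.array(d["at"]),at_z(f,d["at"],64,e,R))
print("proj collar",proj(f,[x,y,70],e,R),"cap",proj(f,[x,y,129],e,R),monitor.read_time())
E
python3 g.py
```

```text
0.93 [282.4  82.4] [516.59 322.97  64.  ]
0.66 [278.1 203.2] [499.8  236.58  64.  ]
proj collar [279.27 201.57] cap [279.17 233.04] 6.1917
```

View pics/w_pre.png

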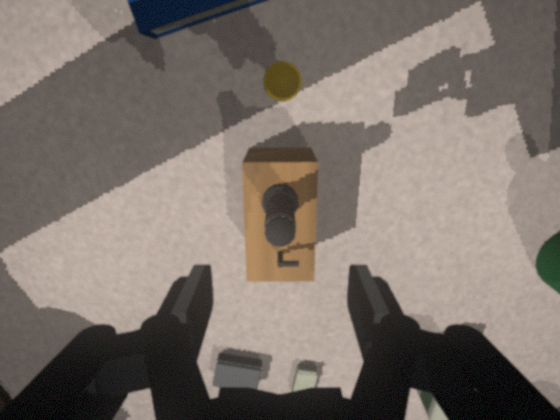

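The punch (collar 280,200; cap 280,231) falls on the predicted pixels and the stand is square to the jaws. I go down and grip.

```bash
cat > g2.py <<'E'
from h import *
np.set_printoptions(precision=2,suppress=True)
x,y=501.2,239.7
robot.move_l([x,y,120],v=120)
robot.move_l([x,y,74],v=60); print(monitor.read_force())
effector.move_gripper(0.0,70)
robot.wait(.2)
print("gap",monitor.read_finger_gap(),monitor.read_force(),monitor.read_wrist_torque(),monitor.read_eef_pos(),monitor.read_time())
e=monitor.read_eef_pos();R=monitor.read_tool_rot();f=cams.grab_frame("wrist");save(f,"w_grip")
E
python3 g2.py
```

```text
[-0.37 -0.41 -0.56]
gap 0.20576110356011387 [-2.   -0.55  5.92] [-0.07  0.3   0.03] [501.26 239.74  74.45] 8.4167
```

View pics/w_grip.png

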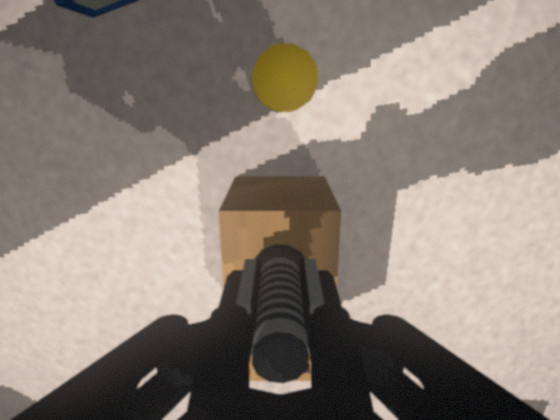

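```bash
cat > g3.py <<'E'
from h import *
np.set_printoptions(precision=2,suppress=True)
x,y=501.2,239.7
robot.move_l([x,y,84],v=30); print(monitor.read_force(),monitor.read_finger_gap())
robot.move_l([x,y,190],v=150); robot.wait(.2)
print(monitor.read_force(),monitor.read_wrist_torque(),monitor.read_finger_gap(),monitor.read_time())
e=monitor.read_eef_pos();R=monitor.read_tool_rot();f=cams.grab_frame("wrist");save(f,"w_lift")
np.save("lift_e.npy",e)
g=cams.grab_frame("scene");save(g,"s_lift",(280,100,400,240),4)
for q in ("punch","punch_nose"):
    for d in cams.pinpoint(g,q)[:2]: print(q,d["p"],np.array(d["at"]))
print(proj(g,[x,y,181]),proj(g,[x,y,145]),proj(g,[x,y,131]))
E
python3 g3.py
```

```text
[-0.31 -0.11 -2.5 ] 0.20245698948920052
[ 0.23 -0.18 -2.73] [-0.03 -0.03  0.03] 0.20111911888359368 10.0083
punch 0.57 [338.5 164.7]
punch 0.56 [361.8 223.3]
punch_nose 0.52 [359.8 237. ]
punch_nose 0.47 [337.7 181. ]
[339.94 165.82] [338.36 179.1 ] [337.77 184.12]
```

View pics/w_lift.png

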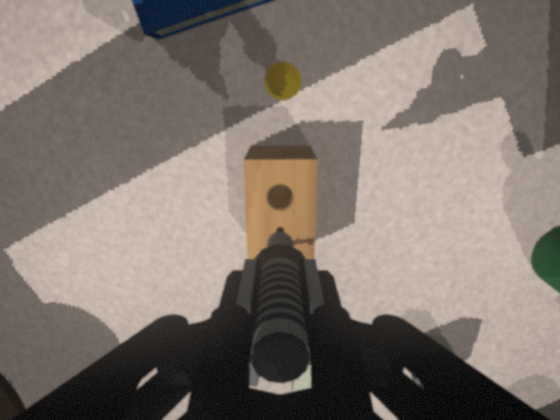

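View pics/s_lift.png

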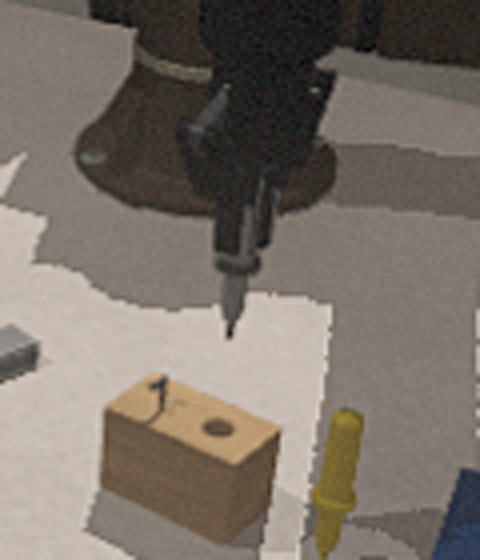

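Punch lifted and upright (tip at wrist 280,232), and the empty hole shows at wrist (280,196). Next, over the blank.

```bash
cat > m.py <<'E'
from h import *
import pickle
np.set_printoptions(precision=2,suppress=True)
robot.move_l([499.9,-219.9,190],v=250)
robot.move_l([499.9,-219.9,118],v=100);robot.wait(.3)
e=monitor.read_eef_pos();R=monitor.read_tool_rot();f=cams.grab_frame("wrist");save(f,"w_ov");save(f,"w_ovc",(210,150,360,300),4)
pickle.dump((f,e,R),open("ov.pkl","wb"))
print(e,monitor.read_force(),monitor.read_time())
for q in ("spot","punch_nose"):
    for d in cams.pinpoint(f,q)[:2]: print(q,d["p"],np.array(d["at"]))
for z in (40,118-74+64-36,118-60): print(z,proj(f,[499.9,-219.9,z],e,R))
E
python3 m.py
```

```text
[ 500.02 -219.97  118.41] [-0.24 -0.52 -1.64] 13.4167
spot 0.84 [283.6 208.3]
punch_nose 0.6 [279.4 238. ]
40 [278.94 216.51]
72 [278.86 236.16]
58 [278.9 226.9]
```

View pics/w_ovc.png

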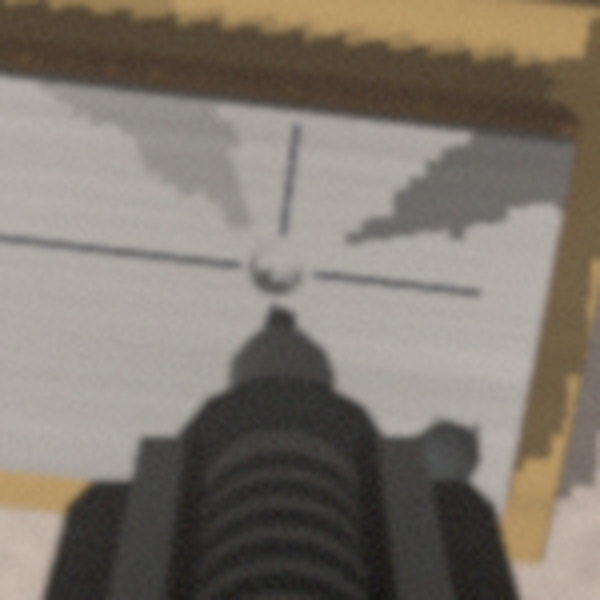

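Tip at about wrist (280.1,228), dimple at (279.1,216.4); the tip is about 0.6 mm too far in +x. I first feel the flat 10 mm aside with a light touch, to tell flat from dimple floor.

```bash
cat > p.py <<'E'
from h import *
np.set_printoptions(precision=2,suppress=True)
def F(n=8):
    a=[]
    for _ in range(n): robot.wait(0.01);a.append(monitor.read_force())
    return np.mean(a,0)
def touch(x,y,z0,zmin,dz,thr,b):
    """step down until Fz-b>thr; returns list"""
    L=[];z=z0
    while z>zmin:
        z-=dz;robot.move_l([x,y,z],v=20);f=F(4)-b;L.append((z,monitor.read_eef_pos()[2],*f))
        if f[2]>thr: break
    return np.array(L)
E
cat > p1.py <<'E'
from p import *
x,y=499.3,-219.8
robot.move_l([x-10,y,106],v=60);robot.wait(.2)
a=[monitor.read_force() for _ in range(1)];s=[]
for _ in range(10): robot.wait(.01);s.append(monitor.read_force())
print("noise",np.std(s,0),np.mean(s,0)); b=np.mean(s,0);np.save("b.npy",b)
L=touch(x-10,y,106,92,0.7,2.0,b);print(L[-6:],monitor.read_time())
robot.move_l([x-10,y,L[-1,0]+4],v=60);print(F()-b)
E
python3 p1.py
```

```text
noise [0.45 0.54 0.6 ] [-0.05  0.08 -2.28]
[[101.1  101.08  -0.11  -0.49  -0.1 ]
 [100.4  100.37   0.24   0.08   0.15]
 [ 99.7   99.73  -0.15   0.25   0.43]
 [ 99.    99.02  -0.03   0.19   1.31]
 [ 98.3   98.35  -0.2   -0.47   1.97]
 [ 97.6   97.65  -0.08   0.16   2.87]] 17.6167
[-0.16 -0.16 -0.03]
```

Flat felt at TCP about 99.5 (top about 39.5 mm). Now the spot: in the dimple, contact should come near 96.4.

```bash
cat > p2.py <<'E'
from p import *
b=np.load("b.npy");x,y=499.3,-219.8
robot.move_l([x,y,101.6],v=60);robot.wait(.1);print(F()-b)
L=touch(x,y,100.3,94.5,0.7,2.5,b);print(L,monitor.read_time())
E
python3 p2.py
```

```text
[ 0.29 -0.17  0.11]
[[99.6  99.5   0.28 -0.31  0.23]
 [98.9  98.89 -0.01  0.04 -0.23]
 [98.2  98.18  0.15 -0.1   0.24]
 [97.5  97.46  0.24 -0.03  0.07]
 [96.8  96.81  0.43  0.15  0.77]
 [96.1  96.11  0.35  0.43  1.48]
 [95.4  95.44 -0.25  0.18  2.34]
 [94.7  94.76 -0.15  0.23  2.68]] 20.6833
```

In the dimple: contact about 2.6 mm lower, with no side force. Now press until the snap.

```bash
cat > p3.py <<'E'
from p import *
b=np.load("b.npy");x,y=499.3,-219.8
z=94.7;mx=0;ok=False
robot.move_l([x,y,91.5],v=8);z=91.5
while z>85.5:
    f=F(4)-b;mx=max(mx,f[2]);print(round(z,2),monitor.read_eef_pos()[2].round(2),f)
    if f[2]<mx-2.2: ok=True;break
    if f[2]>15: print("too hard");break
    z-=0.35;robot.move_l([x,y,z],v=8)
if ok: robot.wait(.2);print("hold",F(10)-b,monitor.read_eef_pos(),monitor.read_time(),monitor.read_finger_gap())
else: print("no snap",z)
E
python3 p3.py
```

```text
91.5 91.65 [-0.48 -0.14  7.25]
91.15 91.28 [-0.36 -0.01  7.62]
90.8 90.99 [-0.62  0.1   7.77]
90.45 90.67 [-1.05  0.23  8.55]
90.1 90.34 [-0.85  0.08  9.07]
89.75 90.05 [-0.86  0.12  9.53]
89.4 89.72 [-1.02  0.2   9.89]
89.05 89.38 [-1.16  0.31 10.03]
88.7 89.08 [-0.94  0.59 10.46]
88.35 88.75 [-1.71  0.27 10.59]
88.0 88.43 [-1.19  0.24 11.48]
87.65 88.09 [-1.4   0.48 11.23]
87.3 87.75 [-1.42  0.6  11.12]
86.95 87.42 [-0.9   1.1  11.54]
86.6 87.02 [-1.44  0.5  10.4 ]
86.25 86.46 [-0.88  0.79  8.78]
hold [-0.91  0.36  8.93] [ 499.37 -219.85   86.47] 25.8 0.20262030128211975
```

```bash
cat > p4.py <<'E'
from p import *
b=np.load("b.npy");x,y=499.3,-219.8
z=86.25
for _ in range(3):
    z-=.3;robot.move_l([x,y,z],v=8);f=F(10)-b;print(z,monitor.read_eef_pos()[2],f)
    if f[2]>9.8: break
robot.wait(.1);print(F(10)-b,monitor.read_time())
E
python3 p4.py
```

```text
85.95 86.23490544704862 [-0.6   0.67  9.65]
85.65 86.14265470384159 [-1.35  0.61 11.9 ]
[-1.65  0.86 12.22] 26.65
```

The push fell from 11.5 to 8.8 N and is now rising stiffly, so it has snapped and is near the stop. Quick picture, then unload, recording the force.

```bash
cat > p5.py <<'E'
from p import *
import pickle
b=np.load("b.npy");x,y=499.3,-219.8
e=monitor.read_eef_pos();R=monitor.read_tool_rot();f=cams.grab_frame("wrist");save(f,"w_pressc",(210,150,360,300),4)
for z in (87,88.5,90,92,94,96,98,100,104):
    robot.move_l([x,y,z],v=25);print(z,monitor.read_eef_pos()[2],F(5)-b)
robot.move_l([x,y,118],v=80);robot.wait(.2)
e=monitor.read_eef_pos();R=monitor.read_tool_rot();f=cams.grab_frame("wrist");save(f,"w_after");save(f,"w_afterc",(210,150,360,300),4)
pickle.dump((f,e,R),open("af.pkl","wb"));print(e,F()-b,monitor.read_wrist_torque(),monitor.read_finger_gap(),monitor.read_time())
E
python3 p5.py
```

```text
87 87.23627298198934 [-0.84 -0.03  7.66]
88.5 88.79286010032365 [-0.98  0.52 10.56]
90 90.3041817634988 [-0.75  0.38  9.16]
92 92.09100753233334 [-0.29 -0.5   6.45]
94 93.96093120334092 [0.83 0.12 4.25]
96 95.85064676218333 [-0.12 -0.19  1.26]
98 97.9517523404727 [ 0.27 -0.14  0.32]
100 100.11514924711337 [0.02 0.23 0.27]
104 104.21691271521779 [ 0.11 -0.38 -0.03]
[ 499.16 -219.72  117.71] [-0.02 -0.11 -0.17] [ 0.01 -0.01 -0.03] 0.20590710418069363 30.025
```

View pics/w_pressc.png

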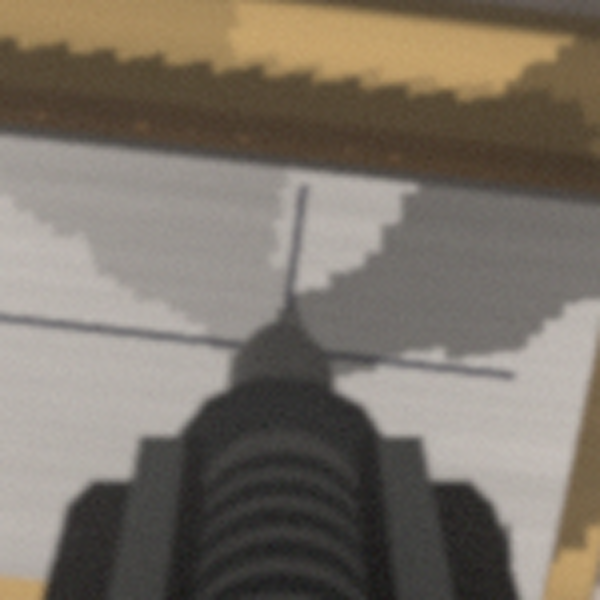

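View pics/w_afterc.png

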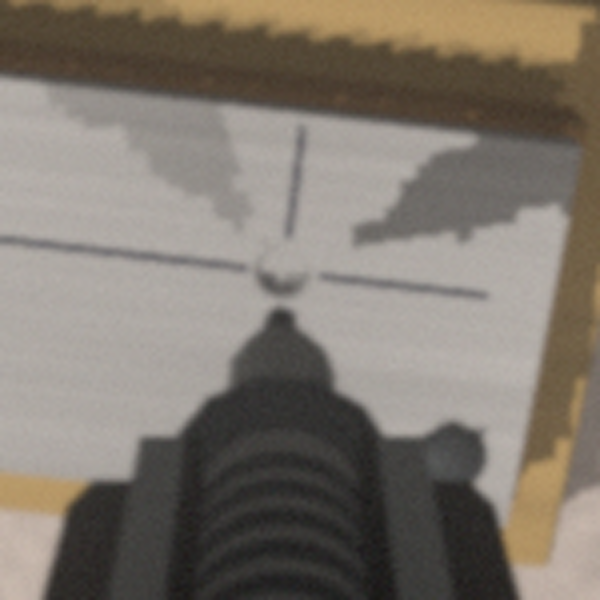

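Unloading shows the hysteresis (7.7 N at 87.2, then 10.6 N at 88.8 as it re-latches), so the snap is confirmed. The punch is unmoved in the grip. Back to the stand.

```bash
cat > r.py <<'E'
from p import *
import pickle
x,y=501.2,239.7
robot.move_l([499.3,-219.8,190],v=200)
robot.move_l([x,y,190],v=250)
robot.move_l([x,y,145],v=120);robot.wait(.3)
e=monitor.read_eef_pos();R=monitor.read_tool_rot();f=cams.grab_frame("wrist");save(f,"w_ret");save(f,"w_retc",(210,150,360,300),4)
pickle.dump((f,e,R),open("ret.pkl","wb"));b=F();np.save("b2.npy",b);print(e,b,monitor.read_time())
print(proj(f,[x,y,64],e,R),proj(f,[x,y,145-60],e,R))
E
python3 r.py
```

```text
[501.39 239.78 145.59] [ 0.11 -0.03 -2.11] 33.4667
[278.85 215.15] [278.8  227.11]
```

View pics/w_retc.png

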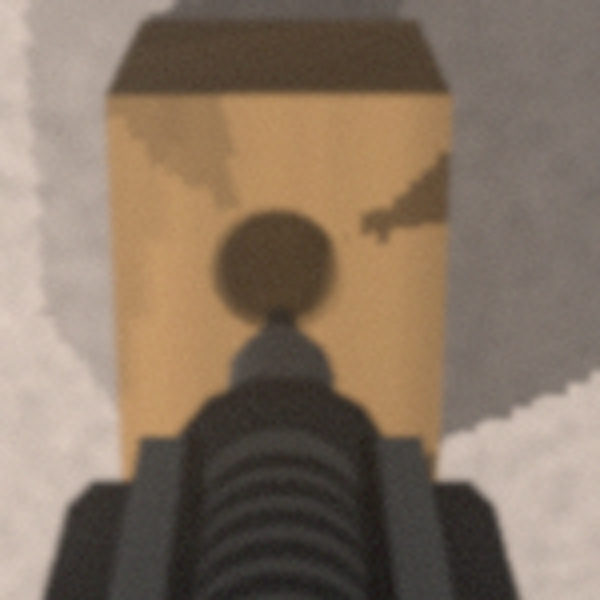

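Hole centre (279,216.8) and tip (280.2,228) are lined up to within about 1 mm. I shift slightly by (−0.5, −0.6) and insert by feel.

```bash
cat > i.py <<'E'
from p import *
b=np.load("b2.npy");x,y=500.7,239.1
robot.move_l([x,y,140],v=40)
for z in (130,120,110,105,100,95,90,85,81,79):
    robot.move_l([x,y,z],v=50);f=F(3)-b
    if np.abs(f).max()>3: print("contact",z,f);break
else:
    L=touch(x,y,79,72.5,0.8,2.5,b);print(L)
print(monitor.read_eef_pos(),F()-b,monitor.read_time())
E
python3 i.py
```

```text
[[78.2  78.2  -0.21  0.07  0.17]
 [77.4  77.4  -0.24  0.08 -0.08]
 [76.6  76.55 -0.22  0.45 -0.02]
 [75.8  75.75 -0.28 -0.33  0.3 ]
 [75.   74.97  0.02  0.09  0.  ]
 [74.2  74.45 -0.63 -0.18  5.15]]
[500.79 239.14  74.45] [-1.18 -0.06  5.8 ] 38.5583
```

The collar seated at TCP 74.45, the same height as at the grasp, and with no side load. Release and retreat.

```bash
cat > o.py <<'E'
from p import *
x,y=500.7,239.1
robot.move_l([x,y,74.8],v=10)
effector.move_gripper(0.7,20)
robot.move_l([x,y,120],v=80);robot.move_l([x,y,200],v=150);robot.wait(.4)
e=monitor.read_eef_pos();R=monitor.read_tool_rot();f=cams.grab_frame("wrist");save(f,"w_end");save(f,"w_endc",(210,110,360,290),3.3)
g=cams.grab_frame("scene");save(g,"s_end");save(g,"s_endc",(290,140,400,260),5)
print(monitor.read_force(),monitor.read_time(),monitor.read_finger_gap())
for z in (70,129): print(proj(f,[501.2,239.7,z],e,R))
E
python3 o.py
```

```text
[ 0.34 -0.54 -0.1 ] 41.1917 0.7010504379641267
[279.93 192.92]
[279.93 219.83]
```

View pics/w_endc.png

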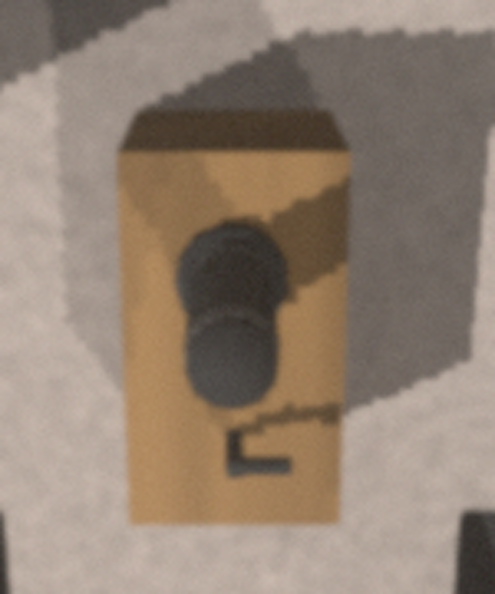

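View pics/s_endc.png

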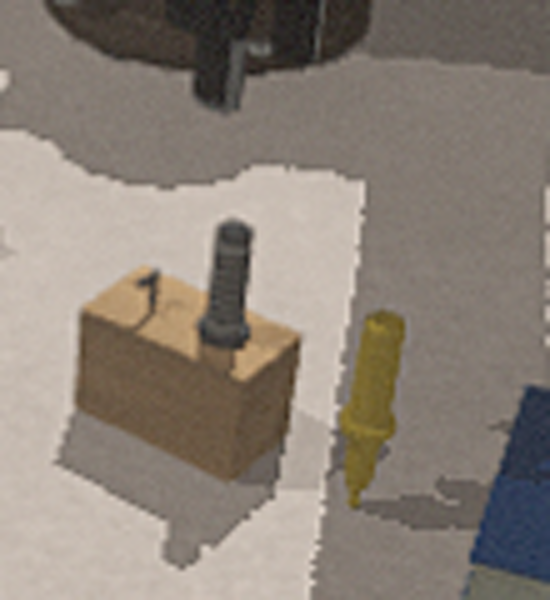

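View pics/s_end.png

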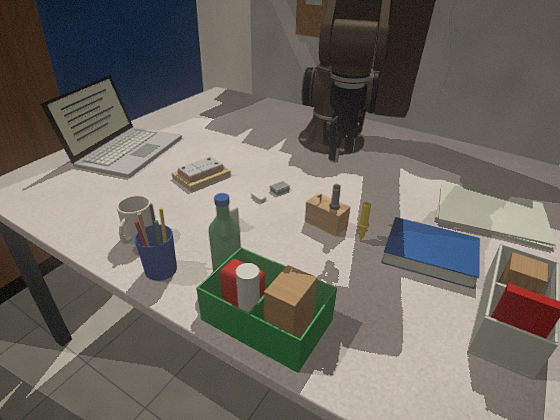

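The punch stands home and upright (collar at wrist 280,194; cap at 280,220, both as before the pick). The bystanders are where they were. Handing in.

```bash
python3 -c "
from plant import robot,monitor
robot.close_job();print(monitor.read_time())"
```

```text
the job is handed in; nothing more can be done
the job is handed in; nothing more can be done
```

The punch snapped once in the dimple, stands back in its hole, and the job is handed in. The clock read about 41 s at the last check; no verdict was reported.

- **Choice of punch:** I took the grey punch with the dark collar from the stand, not the yellow look-alike beside it.
- **Finding the spot:** A light touch (under 3 N) on the flat put the blank's top at about 39.5 mm. At the spot, contact came about 2.6 mm lower, so the pin was in the dimple.
- **Pressing:** The push rose to about 11.5 N, then fell to 8.8 N. On lifting off, the force curve showed the catch re-latching.
- **Putting back:** The collar seated at the same height as at the grasp (TCP 74.45 mm). The last pictures show the punch upright within about 1 mm of its old place, and the bystanders look unmoved in the scene view. The gripper was clear, reading close to 0 N.

**Not as clean as the rest:**
- After the drop I pressed about 0.3 mm further to make sure of the snap. The push rose stiffly to about 12.2 N, apparently near the pin's stop but under the 18 N limit.
- The measured drop was about 2.7 N, slightly less than the 3 N described. The catch value itself could not be read, so the snap is judged from the force curve.

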